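# Sort the loupe and movement holders off the watchmaker's bench

### The arm

A 6-joint arm with a two-finger parallel gripper is mounted at the origin on the work surface. World frame = base frame: x ahead of the robot, y to its left, z up, the work surface at z = 0. Lengths are in m, angles in rad, forces in N, time in s.
With the tool pointing down it reaches from about 0.225 to 0.875 m from the base axis. Payload 3.4 kg.
Tool frame: the origin (TCP) lies on the centre line of the jaws, within the pads' length; the fingertips stand 17 mm ahead of it and the grasp point (between the pads) lies 2 mm behind it (manip.finger_overhang is the distance from the TCP to the fingertips, in m); y points along the fingers, x is the direction in which the jaws open and shut, and the axes are right-handed (so a half turn about y gives the same grasp; the last joint's range is limited). The gripper opens to 85 mm and grips with 20 to 120 N. Pads are 22 mm wide; open, the fingers measure 114 mm over their backs; the gripper's body (76 mm by 85 mm) begins 54 mm behind the grasp point. The pads swing forward as they close: fully open they stand 13 mm farther back than shut.
Start: joints at [-1.345, 0.276, 1.505, -0, 1.361, -0.121], TCP at [0.195, -0.541, 0.248] pointing down, gripper open.
Joint ranges: [-2.89, 2.89], [-0.75, 2.08], [0.22, 2.7], [-1.18, 4.32], [0.11, 2.71], [-2.7, 2.7]. Speed limits (rad/s): [2.57, 2.57, 3.14, 3.14, 3.14, 3.14].

### API

Orientations are given as a unit quaternion [w, x, y, z].
In Python, from rig import manip gives the robot as it stands.
- The arm moves only by the tool arm_command, never from a script. Its argument "commands" is a list of rows, each a list of 3 entries, a list of its own where there are three numbers: the finger opening in cm, from 0 to 8.54, then the shift along the world's x, y, z in cm, then the turn about the world's z in rad. A call has 1 to 12 rows; each row shifts and turns the commanded pose from where the row before left it; what a row does not reach is not made up. A row lasts 1/10 s, in which the tool goes at most 50 mm and 8.59 degrees, less where a joint would pass 70% of its speed; a pose out of reach is approached as far as the arm can. A call with a gripper value outside its range is refused whole. The fingers move at their own pace and stop on an object; "grip_force" is the grip in N (left out, the last holds). Time passes only in rows, so rows that do not move let the fingers close. It gives the time, the measured TCP pose, the force and the opening at its end, in the units of the state.
- manip.get_state(): the state, without advancing time (a new reading comes with each control period).
- manip.get_image(name): name is "side" or "top"; returns a dict with "pixels" (420x560x3 uint8, red, green, blue), "range_z" (420x560 float32, m along the optical axis (not along the pixel's ray), 0 where there is no reading), "intrinsics" (3x3 intrinsics, pixels), "k1" (the pictures are not rectified: a ray, as slopes to the right and down, at radius r is drawn at 1 + k1 r^2 times it, then the intrinsics apply), "R" (3x3) and "t" (3): a world point X has camera coordinates R X + t. Camera axes: x right, y down, z forward; pixel columns grow to the right and rows downward; lengths in m; the calibration is good to about 2 mm. A picture is of the moment at which its call begins.
- manip.sign_off(): hands the job in, once; it reports no verdict.
The state is a dict: "clock": time; "qpos": joint angles; "qd": joint speeds; "effort": joint torques, N m; "position": TCP position; "ee_rot": TCP orientation; "contact_force": force on the tool from outside, world axes, zero at the start; "moment": the same for the moment, N m; "width": finger opening in m.
Only numpy, scipy, OpenCV 4.12 (cv2) and the standard library are available. Lean on these libraries where they do the work, as an engineer would, in place of code of your own. Each camera call takes 0.05 s, during which the arm holds its last target.

### The job

Clear the watchmaker's bench by sorting its parts by kind: stand the dark wooden eye loupe upright in the round wooden dish, and lay both slotted steel movement holders flat, open side up, in the rectangular metal tray. The loupe is fragile: grip it lightly (no more than about 50 N a finger) and set it down, do not drop it. Leave the brass block, the oil cup and the screwdriver stand where they are.

Things in the scene. Friction and masses are not known exactly. Their poses are not given: they have to be found in the camera images.
- loupe: An eye loupe standing on its wide end: dark-wood barrel, 45 mm tall in all; foot 44 mm diameter up to 7 mm, tapering to a straight barrel 36 mm in diameter from 12 mm up to the top (steel rim, lens). 40 g. Origin: centre of the underside; z up. May crack if squeezed with more than 50 N a finger.
- holder_a: A steel movement holder: low round cup 44 mm across, 20 mm tall, open on top, 5 mm floor; wall 4 mm, cut by slots into eight flat upright pads 13.5 mm wide (at +x, +y, -x, -y and between). A black clamp knob, 11 mm in diameter, sticks out at +x, 10 mm up, to 34 mm from the axis: grip across y. 70 g. Origin: centre of the underside; z up.
- holder_b: Another steel movement holder: low round cup 44 mm across, 20 mm tall, open on top, 5 mm floor; wall 4 mm, cut by slots into eight flat upright pads 13.5 mm wide (at +x, +y, -x, -y and between). A black clamp knob, 11 mm in diameter, sticks out at +x, 10 mm up, to 34 mm from the axis: grip across y. 70 g. Origin: centre of the underside; z up.
- dish: round shallow wooden dish lined with grey felt, fixed to the bench: 124 mm outside diameter, 116 mm inside, rim 16 mm above the bench. For the loupe. Origin: centre of the underside, on the bench.
- dish_in (a point): centre of the dish's inner floor, 4 mm above the bench.
- tray: rectangular aluminium tray, fixed to the bench: 200 mm (its x) by 140 mm (its y) outside, walls 4 mm thick and 16 mm high above the bench. Takes both holders side by side along its x. Origin: centre of the underside, on the bench.
- tray_in (a point): centre of the tray's inner floor, 4 mm above the bench; axes as the tray's.
- block: bystander, leave alone: loose plain brass drum 32 mm in diameter, 24 mm tall. Origin: centre of the underside.
- oilcup: bystander, leave alone: loose white ceramic oil cup with steel lid, 34 mm in diameter, 25 mm tall. Origin: centre of the underside.
- stand: bystander, leave alone: loose round grey stand, 96 mm in diameter, with seven upright precision screwdrivers, 103 mm tall in all. Origin: centre of the underside.

How it is judged:
By the outcome, as a careful person would: the job done as asked, in the order asked, and still so for the second after the job is handed in, with the robot touching nothing.
It also fails if it takes over 58 s, if anything falls off the work surface, if the arm or the gripper's body presses on something with over 40 N, if the wrist force passes 120 N, or if a joint passes its speed limit or range.

## Working session

There is one attempt and no reset: what is moved stays moved. The work goes in short steps, Python scripts to look and compute and a tool call to move; the robot and the scene stay as the last step left them, time stands still between calls to the robot, and variables do not carry over. Pictures are saved under pics/ and viewed, and the job is handed in when it is done.

Besides the shell and the picture viewer there is one more tool, called as a command line: name --argument value ..., lists and objects as JSON in quotes. arm_command: Moves the arm, as the interface text tells. Its arguments: {"type":"object","properties":{"commands":{"type":"array"},"grip_force":{"type":"number"}},"required":["commands"]}

```bash
mkdir -p pics
cat > h.py <<'E'
import numpy as np, cv2
from rig import manip
def snap(n,f):
    d=manip.get_image(n); cv2.imwrite(f'pics/{f}.png',d['pixels'][:,:,::-1]); np.savez(f'pics/{f}.npz',**{k:np.array(v) for k,v in d.items()}); return d
def ray(d,uv):
    uv=np.atleast_2d(np.array(uv,float)); K=np.array(d['intrinsics']); k1=float(d['k1'])
    x=cv2.undistortPoints(uv.reshape(-1,1,2),K,np.array([k1,0,0,0.])).reshape(-1,2)
    return np.c_[x,np.ones(len(x))]
def onplane(d,uv,z):
    R=np.array(d['R']);t=np.array(d['t']);v=ray(d,uv)@R;c=-R.T@t
    s=(z-c[2])/v[:,2]; return c+v*s[:,None]
def cloud(d):
    h,w=d['range_z'].shape; u,v=np.meshgrid(np.arange(w),np.arange(h))
    r=ray(d,np.c_[u.ravel(),v.ravel()])*np.array(d['range_z']).reshape(-1,1)
    return ((r-np.array(d['t']))@np.array(d['R'])).reshape(h,w,3)
E
python3 - <<'E'
from h import *
print(manip.get_state())
for n in('side','top'):
    d=snap(n,n+'0'); print(n,d['k1'],d['intrinsics'],-np.array(d['R']).T@d['t'])
E
```

```text
{'clock': 0.0, 'qpos': array([-1.34498769e+00,  2.76593071e-01,  1.50612881e+00, -4.89304682e-06,
        1.36075038e+00, -1.21026546e-01]), 'qd': array([-5.96777134e-04,  4.22190859e-04, -9.87200474e-04, -9.95054542e-04,
        9.60150007e-05,  4.33915362e-04]), 'effort': array([-1.52579822e-03, -4.16778481e+01, -2.45809937e+01, -2.68053263e-04,
        1.09683917e-02,  2.71574788e-05]), 'position': array([ 0.19531902, -0.54026413,  0.24744254]), 'ee_rot': array([ 0.57921859, -0.57833181,  0.40672009, -0.40573009]), 'contact_force': array([-0.06398581,  0.0472063 , -0.2012628 ]), 'moment': array([-0.01756319,  0.04828247,  0.00646355]), 'width': 0.08518274890455331}
side 0.05041055441678997 [[472.41250285   0.         280.48179033]
 [  0.         472.41250285 205.78873801]
 [  0.           0.           1.        ]] [0.14715028 0.64208131 0.63975209]
top 0.05903877741601103 [[540.98301358   0.         273.30026257]
 [  0.         540.98301358 205.04969146]
 [  0.           0.           1.        ]] [ 0.42195284 -0.01664704  1.05319615]
```

View pics/top0.png

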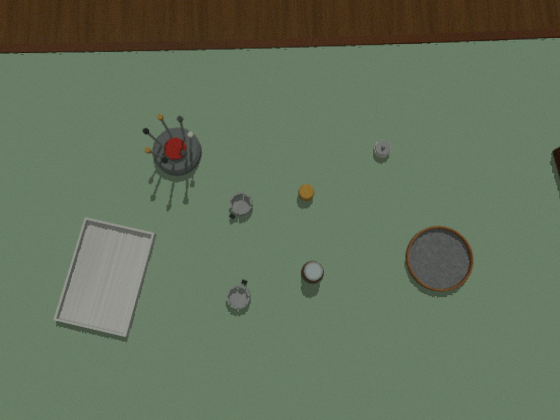

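View pics/side0.png

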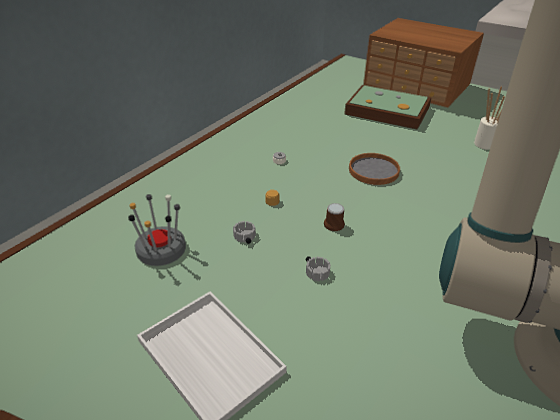

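The top view shows the loupe at (313,271), holders at (241,206) with its knob at (233,216) and at (239,298) with its knob at (244,282). The dish is at (440,259), the tray near (105,277), the stand at (177,150), the block at (306,192) and the oil cup at (382,150). The side view shows the same layout.

```bash
python3 - <<'E'
from h import *
for n in('top0','side0'):
    d=dict(np.load(f'pics/{n}.npz')); P=cloud(d); z=P[...,2]
    print(n,'table z',np.median(z[d['range_z']>0]))
    m=((z>0.009)&(d['range_z']>0)&(P[...,0]<0.75)&(P[...,0]>0.15)&(abs(P[...,1])<.5)).astype(np.uint8)
    k,l,s,c=cv2.connectedComponentsWithStats(m)
    for i in range(1,k):
        if s[i,4]<25: continue
        q=P[l==i]; zt=np.percentile(q[:,2],95)
        print(s[i],'c',c[i].round(1),'xyz mid',((q.min(0)+q.max(0))/2).round(4),'ext',np.ptp(q,0).round(3),'z95',zt.round(4))
d=dict(np.load('pics/top0.npz'))
print('x dir in px', onplane(d,[[280,210],[380,210],[280,310]],0).round(3))
E
python3 - <<'E'
import cv2
a=cv2.imread('pics/top0.png')[170:330,190:350]; cv2.imwrite('pics/c0.png',cv2.resize(a,(600,600),interpolation=cv2.INTER_CUBIC))
E
```

```text
top0 table z -0.0007460829261270401
[ 142  128   60   47 1577] c [174.8 153.1] xyz mid [0.7164 0.1929 0.0575] ext [0.067 0.097 0.097] z95 0.1013
[374 140  17  17 225] c [382.1 147.6] xyz mid [ 0.7267 -0.2152  0.0181] ext [0.034 0.031 0.017] z95 0.022
[298 184  17  17 214] c [306.1 192.4] xyz mid [ 0.639  -0.0627  0.0189] ext [0.032 0.031 0.019] z95 0.0263
[229 192  17  28 126] c [235.1 206.7] xyz mid [0.6157 0.0727 0.0165] ext [0.052 0.032 0.015] z95 0.0217
[244 193   9  20  55] c [248.9 202.5] xyz mid [0.621  0.0512 0.0164] ext [0.038 0.016 0.014] z95 0.0221
[ 54 218 100 119 975] c [102.7 277.7] xyz mid [0.4848 0.3266 0.015 ] ext [0.225 0.182 0.012] z95 0.0177
[405 226  69  65 529] c [439.8 258.4] xyz mid [ 0.5073 -0.3104  0.0151] ext [0.121 0.125 0.012] z95 0.0184
[301 262  22  22 351] c [312.3 272. ] xyz mid [ 0.4825 -0.068   0.0301] ext [0.038 0.038 0.042] z95 0.0478
[239 280  12  25  82] c [245.3 289.6] xyz mid [0.4489 0.059  0.0162] ext [0.045 0.021 0.014] z95 0.0217
[227 285  11  12  38] c [231.2 290. ] xyz mid [0.4519 0.0825 0.0156] ext [0.02  0.019 0.013] z95 0.0218
[227 298
[... 481 characters left out ...]
c [272.  195.6] xyz mid [ 0.6404 -0.0595  0.0179] ext [0.03  0.03  0.018] z95 0.0258
[ 128  194   58   69 1605] c [160.9 239.3] xyz mid [0.7164 0.1952 0.0574] ext [0.067 0.098 0.096] z95 0.102
[324 203  20  25 396] c [334.4 215. ] xyz mid [ 0.4858 -0.0665  0.0286] ext [0.04  0.038 0.039] z95 0.047
[233 221  23  22 255] c [244.1 230.3] xyz mid [0.6187 0.068  0.0157] ext [0.052 0.046 0.013] z95 0.0211
[306 256  25  22 288] c [317.1 266.1] xyz mid [0.4474 0.0739 0.016 ] ext [0.055 0.046 0.014] z95 0.0215
[ 137  292  150  128 1613] c [211.8 356.1] xyz mid [0.4874 0.326  0.014 ] ext [0.228 0.18  0.01 ] z95 0.0173
x dir in px [[ 0.608 -0.011  0.   ]
 [ 0.604 -0.207  0.   ]
 [ 0.414 -0.007  0.   ]]
```

View pics/c0.png

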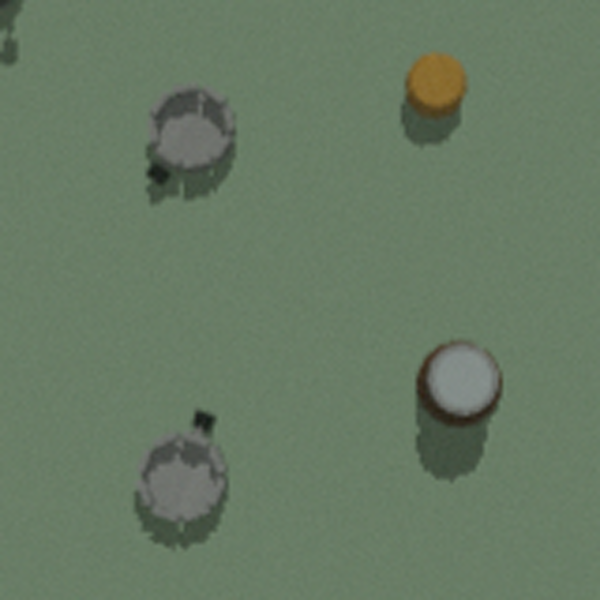

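Run:
```python
from h import *
from scipy.optimize import least_squares
approx={'h1':(.6165,.066),'h2':(.445,.074),'loupe':(.484,-.067),'dish':(.508,-.309)}
for n in('top0','side0'):
    d=dict(np.load(f'pics/{n}.npz')); P=cloud(d); z=P[...,2]; v=d['pixels'].max(2); U=np.indices(z.shape)
    for k,a in approx.items():
        r=np.hypot(P[...,0]-a[0],P[...,1]-a[1])
        if k[0]=='h':
            q=P[(r<.035)&(z>.0165)]; c=np.r_[a]
            (c0,c1),rad=cv2.minEnclosingCircle(q[:,:2].astype(np.float32))
            # knob
            R=d['R'];pz=onplane(d,np.c_[U[1].ravel(),U[0].ravel()],.013).reshape(P.shape)
            rk=np.hypot(pz[...,0]-a[0],pz[...,1]-a[1])
            m=(rk<.045)&(v<35)&(rk>.02); kk=pz[m].mean(0)
            print(n,k,'rim',round(c0,4),round(c1,4),round(rad,4),len(q),'knob',kk.round(4),m.sum(),'yaw',np.degrees(np.arctan2(kk[1]-c1,kk[0]-c0)).round(1))
        elif k=='loupe':
            q=P[(r<.03)&(z>.042)]; (c0,c1),rad=cv2.minEnclosingCircle(q[:,:2].astype(np.float32)); print(n,k,c0,c1,rad,q.mean(0))
        else:
            q=P[(r<.075)&(z>.011)]; (c0,c1),rad=cv2.minEnclosingCircle(q[:,:2].astype(np.float32)); print(n,k,c0,c1,rad)
    q=P[(z>.011)&(z<.03)&(np.hypot(P[...,0]-.486,P[...,1]-.326)<.14)]
    print(n,'tray',cv2.minAreaRect(q[:,:2].astype(np.float32)))
```

```text
top0 h1 rim 0.6156 0.0677 0.0266 111 knob [0.5955 0.0866 0.013 ] 1 yaw 136.7
top0 h2 rim 0.4426 0.0713 0.0243 119 knob [0.4675 0.0582 0.013 ] 1 yaw -27.6
top0 loupe 0.4841683804988861 -0.07021781802177429 0.017645984888076782 [ 0.4839555  -0.07004553  0.04509531]
top0 dish 0.5062406063079834 -0.3111959397792816 0.06314703077077866
top0 tray ((0.484829306602478, 0.3258776068687439), (0.14287620782852173, 0.20071595907211304), 76.06724548339844)
side0 h1 rim 0.618 0.0721 0.0302 128 knob [0.5959 0.0874 0.013 ] 22 yaw 145.2
side0 h2 rim 0.4425 0.0733 0.0241 157 knob [0.4716 0.0638 0.013 ] 10 yaw -18.1
side0 loupe 0.4876035749912262 -0.06742246448993683 0.019232330843806267 [ 0.48587388 -0.06658815  0.04553178]
side0 dish 0.5071845650672913 -0.31054165959358215 0.06441932916641235
side0 tray ((0.4874439239501953, 0.3267935514450073), (0.14247487485408783, 0.20281732082366943), 76.13825225830078)
```

Run:
```python
from h import *
for n in('top0','side0'):
    d=dict(np.load(f'pics/{n}.npz')); im=d['pixels'].astype(int); U=np.indices(im.shape[:2]); uv=np.c_[U[1].ravel(),U[0].ravel()]
    P=cloud(d)
    pz=onplane(d,uv,.012).reshape(P.shape); pr=onplane(d,uv,.02).reshape(P.shape)
    g=im[...,1]-(im[...,0]+im[...,2])/2
    for k,a in {'h1':(.6165,.069),'h2':(.4425,.072)}.items():
        rk=np.hypot(pz[...,0]-a[0],pz[...,1]-a[1])
        m=(rk<.045)&(im.max(2)<55)&(rk>.019)
        kn=pz[m]
        grey=((abs(g)<8)&(im.max(2)>60)&(rk<.032)).astype(np.uint8)
        cs=max(cv2.findContours(grey,0,1)[0],key=len)[:,0]
        # rim top points from depth
        q=P[(rk<.04)&(P[...,2]>.017)&(grey>0)]
        h=cv2.convexHull(cs.astype(np.int32))
        e=cv2.fitEllipse(h); ce=onplane(d,[e[0]],.015)[0]
        c=ce[:2]
        for _ in range(30):
            v=q[:,:2]-c; r=np.linalg.norm(v,axis=1); w=r<.026
            A=np.c_[2*q[w,:2],np.ones(w.sum())]; s=np.linalg.lstsq(A,(q[w,:2]**2).sum(1),rcond=None)[0]; c=s[:2]
        print(n,k,'ellipse',np.round(e,1) if 0 else e[0],e[1],ce.round(4),'rimfit',c.round(4),np.sqrt(s[2]+c@c).round(4),len(q),'knob',kn.mean(0).round(4),len(kn),'yaw',[np.degrees(np.arctan2(*(kn.mean(0)[:2]-x)[::-1])).round(1) for x in(ce[:2],c)])
```

```text
top0 h1 ellipse (240.32408142089844, 203.75091552734375) (22.54120635986328, 23.401968002319336) [0.619  0.0662 0.015 ] rimfit [0.619  0.0657] 0.0203 100 knob [0.5956 0.0828 0.012 ] 17 yaw [np.float64(144.6), np.float64(143.8)]
top0 h2 ellipse (238.19480895996094, 296.2944030761719) (22.351049423217773, 25.2150821685791) [0.4409 0.0712 0.015 ] rimfit [0.4402 0.0713] 0.02 100 knob [0.468  0.0605 0.012 ] 18 yaw [np.float64(-21.4), np.float64(-21.1)]
side0 h1 ellipse (244.04273986816406, 231.73724365234375) (20.75710678100586, 23.448850631713867) [0.6172 0.0729 0.015 ] rimfit [0.6212 0.0683] 0.0199 87 knob [0.5963 0.087  0.012 ] 26 yaw [np.float64(145.8), np.float64(143.0)]
side0 h2 ellipse (317.7202453613281, 268.0948791503906) (24.211490631103516, 26.223217010498047) [0.4405 0.0771 0.015 ] rimfit [0.4421 0.0739] 0.0201 140 knob [0.4718 0.0625 0.012 ] 11 yaw [np.float64(-25.0), np.float64(-21.0)]
```

```bash
cat >> h.py <<'E'
from scipy.spatial.transform import Rotation as Ro
def st(tgt=None,yaw=None):
    s=manip.get_state(); q=s['ee_rot']; M=Ro.from_quat([q[1],q[2],q[3],q[0]]).as_matrix()
    j=np.degrees(np.arctan2(M[1,0],M[0,0]))
    print('t',s['clock'],'p',s['position'].round(4),'jaw',round(j,1),'down',M[:,1].round(3),'q6',s['qpos'][5].round(3),'F',s['contact_force'].round(1),'w',s['width'].round(4))
    if tgt is not None: print('shift cm',((np.array(tgt)-s['position'])*100).round(2))
    if yaw is not None:
        dy=(yaw-j+90)%180-90; print('turn rad',np.radians(dy).round(3),'rows',abs(dy)/8.59)
E
python3 -c "
from h import *
print(manip.finger_overhang); st([.4855,-.0685,.2],50)"
```

```text
0.017Traceback (most recent call last):
  File "<string>", line 3, in <module>
    print(manip.finger_overhang); st([.4855,-.0685,.2],50)
                                  ~~^^^^^^^^^^^^^^^^^^^^^^
  File "h.py", line 20, in st
    print('t',s['clock'],'p',s['position'].round(4),'jaw',round(j,1),'down',M[:,1].round(3),'q6',s['qpos'][5].round(3),'F',s['contact_force'].round(1),'w',s['width'].round(4))
                                                                                                                                                           ^^^^^^^^^^^^^^^^
AttributeError: 'float' object has no attribute 'round'
```

```bash
sed -i "s/s\['width'\].round(4)/round(s['width'],4)/" h.py
python3 -c "
from h import *
st([.4855,-.0685,.2],50)"
```

```text
t 0.1 p [ 0.1953 -0.5403  0.2475] jaw -70.1 down [-0.     0.002 -1.   ] q6 -0.121 F [-0.2 -0.1 -0.2] w 0.0854
shift cm [29.02 47.18 -4.75]
turn rad -1.045 rows 6.969753572324237
```

arm_command --commands '[[8.5, [2.42, 3.93, -0.4], 0], [8.5, [2.42, 3.93, -0.4], 0], [8.5, [2.42, 3.93, -0.4], 0], [8.5, [2.42, 3.93, -0.4], 0], [8.5, [2.42, 3.93, -0.4], 0], [8.5, [2.42, 3.93, -0.4], 0], [8.5, [2.42, 3.93, -0.4], 0], [8.5, [2.42, 3.93, -0.4], 0], [8.5, [2.42, 3.93, -0.4], 0], [8.5, [2.42, 3.93, -0.4], 0], [8.5, [2.42, 3.93, -0.4], 0], [8.5, [2.4, 3.95, -0.4], 0]]' --grip_force 25

```text
clock: 1.3
position: [0.4861, -0.0672, 0.2]
ee_rot: [-0.579, 0.579, -0.406, 0.406]
contact_force: [1.1, -0.8, 0.8]
width: 0.085
```

arm_command --commands '[[8.5, [0, 0, 0], 0], [8.5, [0, 0, 0], 0]]'

```text
clock: 1.5
position: [0.4854, -0.0681, 0.1998]
ee_rot: [-0.579, 0.58, -0.406, 0.405]
contact_force: [-0.4, -0.5, 0.1]
width: 0.0852
```

```bash
python3 -c "
from h import *
st([.4855,-.0685,.032]); snap('top','top1'); snap('side','side1')"
```

```text
t 1.5 p [ 0.4854 -0.0681  0.1998] jaw -70.0 down [-0.002 -0.    -1.   ] q6 0.94 F [-0.4 -0.5  0.1] w 0.0852
shift cm [ 1.000e-02 -4.000e-02 -1.678e+01]
```

View pics/side1.png

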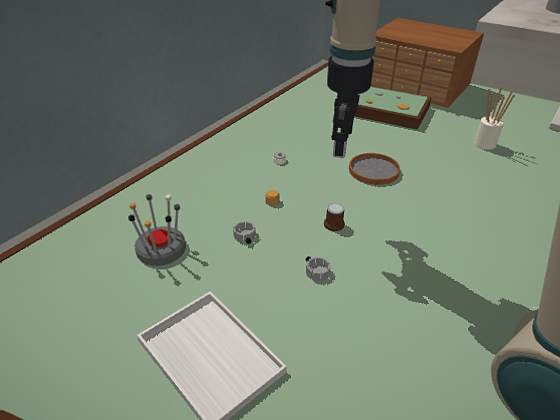

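The side view shows the gripper clear above the loupe at (335,217), with nothing disturbed. Next I descend to the barrel.

arm_command --commands '[[8.5, [0, 0, -4], 0], [8.5, [0, 0, -4], 0], [8.5, [0, 0, -3], 0], [8.5, [0, 0, -2], 0], [8.5, [0, 0, -1.5], 0], [8.5, [0, 0, -1.3], 0], [8.5, [0, 0, -1.0], 0], [8.5, [0, 0, 0], 0], [8.5, [0, 0, 0], 0]]'

```text
clock: 2.5
position: [0.4856, -0.0697, 0.0326]
ee_rot: [-0.579, 0.579, -0.406, 0.407]
contact_force: [-0.4, -0.6, -0.3]
width: 0.0849
```

```bash
python3 -c "
from h import *
st([.4855,-.0685,.032]); snap('side','side2')
a=cv2.imread('pics/side2.png')[130:280,240:440]; cv2.imwrite('pics/c2.png',cv2.resize(a,(800,600),interpolation=2))"
```

```text
t 2.5 p [ 0.4856 -0.0697  0.0326] jaw -70.2 down [ 0. -0. -1.] q6 0.941 F [-0.4 -0.6 -0.3] w 0.0849
shift cm [-0.01  0.12 -0.06]
```

View pics/c2.png

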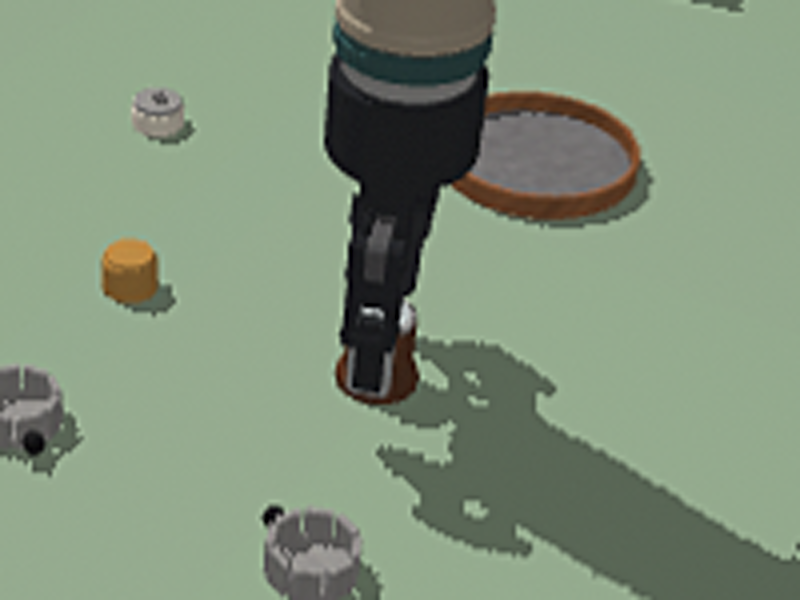

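```bash
python3 -c "
from h import *
d=dict(np.load('pics/side2.npz')); P=cloud(d)
for v in range(212,232,2): print(v,[P[v,u].round(3).tolist() for u in (328,332,336)])"
```

```text
212 [[0.468, -0.0, 0.086], [0.462, -0.004, 0.086], [0.453, -0.004, 0.09]]
214 [[0.467, 0.001, 0.082], [0.459, 0.001, 0.086], [0.453, -0.004, 0.085]]
216 [[0.467, -0.0, 0.076], [0.459, -0.001, 0.08], [0.452, -0.004, 0.081]]
218 [[0.477, -0.021, 0.053], [0.468, -0.021, 0.058], [0.462, -0.026, 0.057]]
220 [[0.475, -0.017, 0.052], [0.466, -0.016, 0.057], [0.463, -0.028, 0.05]]
222 [[0.475, -0.017, 0.047], [0.467, -0.02, 0.049], [0.461, -0.026, 0.047]]
224 [[0.473, -0.015, 0.044], [0.467, -0.02, 0.043], [0.461, -0.026, 0.042]]
226 [[0.473, -0.016, 0.038], [0.466, -0.018, 0.04], [0.461, -0.026, 0.037]]
228 [[0.489, -0.048, 0.004], [0.469, -0.027, 0.027], [0.46, -0.026, 0.033]]
230 [[0.486, -0.043, 0.003], [0.48, -0.049, 0.002], [0.472, -0.053, 0.003]]
```

The fingertips read about 27 mm high while open, so the 17 mm overhang is for the shut state. Closing is safe above the taper.

arm_command --commands '[[6.0, [0, 0, 0], 0], [5.0, [0, 0, 0], 0], [4.2, [0, 0, 0], 0], [3.8, [0, 0, 0], 0], [3.2, [0, 0, 0], 0], [3.2, [0, 0, 0], 0], [3.2, [0, 0, 0], 0], [3.2, [0, 0, 0], 0], [3.2, [0, 0, 0], 0]]' --grip_force 25

```text
clock: 3.45
position: [0.4858, -0.069, 0.0326]
ee_rot: [0.579, -0.579, 0.406, -0.406]
contact_force: [-0.8, 1.2, 5.5]
width: 0.035
```

arm_command --commands '[[3.0, [0, 0, 0], 0], [3.0, [0, 0, 0], 0], [3.0, [0, 0, 0.5], 0], [3.0, [0, 0, 1.5], 0], [3.0, [0, 0, 2], 0], [3.0, [0, 0, 2], 0], [3.0, [0, 0, 2], 0], [3.0, [0, 0, 0], 0]]'

```text
clock: 4.25
position: [0.4874, -0.0695, 0.1145]
ee_rot: [0.579, -0.578, 0.404, -0.408]
contact_force: [0.1, 0.5, -0.1]
width: 0.0347
```

```bash
python3 -c "
from h import *
st([.507,-.311,.11]); snap('side','side3')
a=cv2.imread('pics/side3.png')[130:280,240:440]; cv2.imwrite('pics/c3.png',cv2.resize(a,(800,600),interpolation=2))"
```

```text
t 4.25 p [ 0.4874 -0.0695  0.1145] jaw -70.1 down [ 0.005 -0.002 -1.   ] q6 0.941 F [ 0.1  0.5 -0.1] w 0.0347
shift cm [  1.96 -24.15  -0.45]
```

View pics/c3.png

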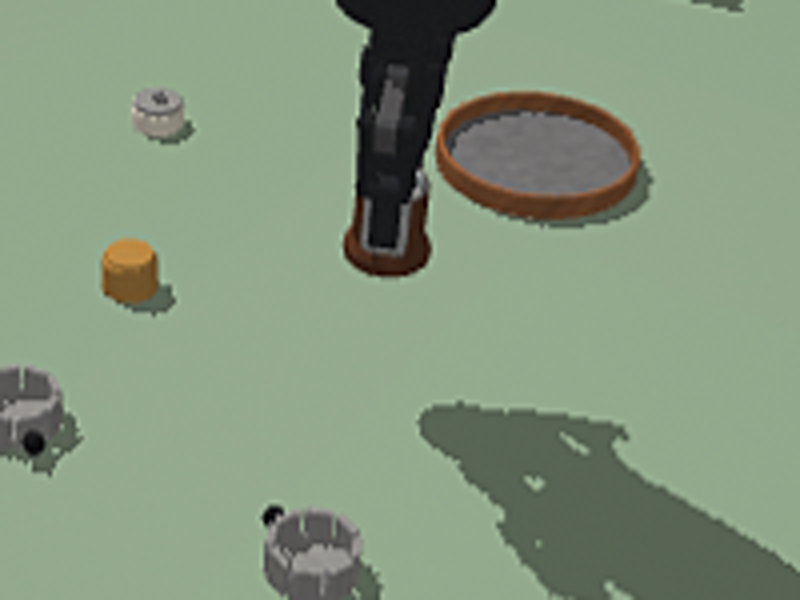

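The crop shows the loupe hanging upright in the jaws at about (388,230) and the dish clear to the right. I move it over the dish.

arm_command --commands '[[3.0, [0.2, -1.2, 0], 0], [3.0, [0.2, -2.5, 0], 0], [3.0, [0.2, -3, 0], 0], [3.0, [0.3, -3, 0], 0], [3.0, [0.3, -3, 0], 0], [3.0, [0.2, -3, 0], 0], [3.0, [0.2, -3, 0], 0], [3.0, [0.2, -2.8, 0], 0], [3.0, [0.2, -1.7, 0], 0], [3.0, [0.1, -1.0, 0], 0], [3.0, [0, 0, 0], 0], [3.0, [0, 0, 0], 0]]'

```text
clock: 5.5
position: [0.5062, -0.3099, 0.1118]
ee_rot: [0.579, -0.579, 0.407, -0.406]
contact_force: [0.0, -0.1, -0.1]
width: 0.035
```

```bash
python3 -c "
from h import *
st([.507,-.311,.0366]); snap('side','side4')
a=cv2.imread('pics/side4.png')[70:220,290:490]; cv2.imwrite('pics/c4.png',cv2.resize(a,(800,600),interpolation=2))"
```

```text
t 5.5 p [ 0.5062 -0.3099  0.1118] jaw -70.1 down [-0.001  0.002 -1.   ] q6 0.557 F [ 0.  -0.1 -0.1] w 0.035
shift cm [ 0.08 -0.11 -7.52]
```

View pics/c4.png

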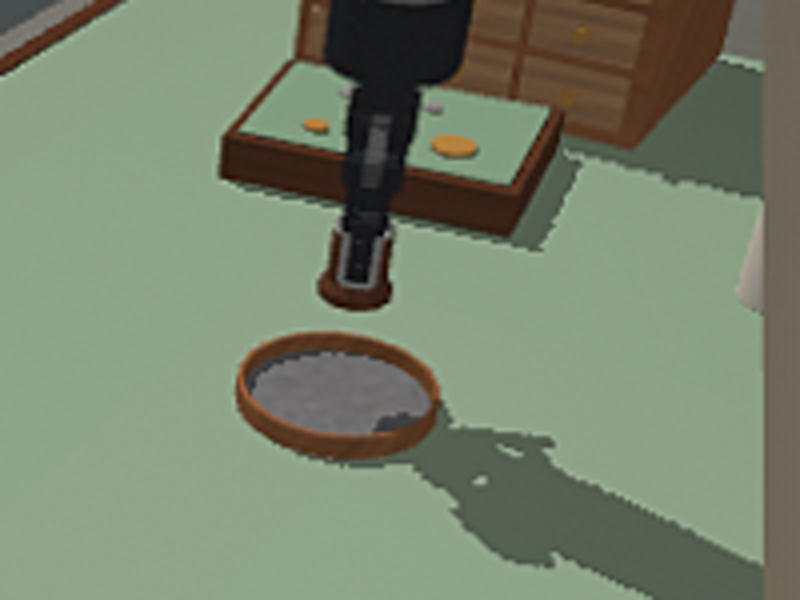

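Loupe is upright above the dish. I lower it, gently at the end.

arm_command --commands '[[3.0, [0.1, -0.1, -1.5], 0], [3.0, [0, 0, -1.5], 0], [3.0, [0, 0, -1.5], 0], [3.0, [0, 0, -1.2], 0], [3.0, [0, 0, -0.8], 0], [3.0, [0, 0, -0.4], 0], [3.0, [0, 0, -0.2], 0], [3.0, [0, 0, 0], 0], [3.0, [0, 0, 0], 0]]'

```text
clock: 6.45
position: [0.508, -0.3123, 0.0418]
ee_rot: [-0.579, 0.579, -0.406, 0.407]
contact_force: [-0.0, 0.4, -0.0]
width: 0.0348
```

arm_command --commands '[[3.0, [0, 0, -0.1], 0], [3.0, [0, 0, -0.1], 0], [3.0, [0, 0, 0], 0], [3.0, [0, 0, 0], 0]]'

```text
clock: 6.85
position: [0.5076, -0.312, 0.0393]
ee_rot: [-0.579, 0.579, -0.406, 0.406]
contact_force: [0.6, -0.8, -1.2]
width: 0.0348
```

arm_command --commands '[[3.0, [0, 0, -0.1], 0], [3.0, [0, 0, 0], 0], [3.0, [0, 0, 0], 0]]'

```text
clock: 7.15
position: [0.5076, -0.312, 0.0383]
ee_rot: [-0.579, 0.579, -0.406, 0.406]
contact_force: [-0.0, 0.2, -0.7]
width: 0.0347
```

arm_command --commands '[[3.0, [0, 0, -0.1], 0], [3.0, [0, 0, 0], 0], [3.0, [0, 0, 0], 0]]'

```text
clock: 7.45
position: [0.5076, -0.312, 0.0373]
ee_rot: [-0.579, 0.579, -0.406, 0.406]
contact_force: [0.7, -0.4, -0.9]
width: 0.0347
```

arm_command --commands '[[3.0, [0, 0, -0.1], 0], [3.0, [0, 0, 0], 0], [3.0, [0, 0, 0], 0]]'

```text
clock: 7.75
position: [0.5078, -0.3121, 0.0366]
ee_rot: [-0.579, 0.579, -0.406, 0.406]
contact_force: [-0.3, -0.0, 2.6]
width: 0.0347
```

```bash
python3 -c "
from h import *
st()"
```

```text
t 7.75 p [ 0.5078 -0.3121  0.0366] jaw -70.1 down [ 0. -0. -1.] q6 0.556 F [-0.3 -0.   2.6] w 0.0347
```

Contact (2.6 N upward) at the expected height, 36.6 mm. I open slowly and lift.

arm_command --commands '[[3.6, [0, 0, 0], 0], [4.2, [0, 0, 0], 0], [5.0, [0, 0, 0], 0], [5.8, [0, 0, 0], 0], [6.0, [0, 0, 0], 0], [6.0, [0, 0, 0], 0], [6.0, [0, 0, 1], 0], [6.0, [0, 0, 2], 0], [6.0, [0, 0, 3], 0], [6.5, [0, 0, 4], 0], [8.0, [0, 0, 4], 0], [8.5, [0, 0, 2], 0]]'

```text
clock: 8.95
position: [0.509, -0.313, 0.2012]
ee_rot: [-0.579, 0.579, -0.404, 0.409]
contact_force: [0.4, -0.6, -0.3]
width: 0.0852
```

```bash
python3 -c "
from h import *
st([.62,.067,.17],53.5); snap('side','side5')
a=cv2.imread('pics/side5.png')[70:220,290:490]; cv2.imwrite('pics/c5.png',cv2.resize(a,(800,600),interpolation=2))"
```

```text
t 8.95 p [ 0.509  -0.313   0.2012] jaw -70.1 down [ 0.006 -0.004 -1.   ] q6 0.556 F [ 0.4 -0.6 -0.3] w 0.0852
shift cm [11.1  38.   -3.12]
turn rad -0.984 rows 6.562596936348401
```

View pics/c5.png

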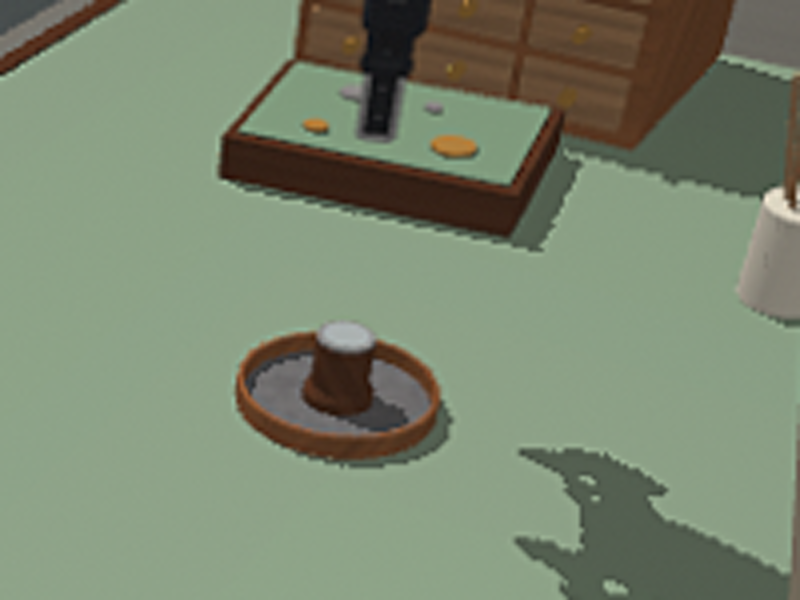

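The crop shows the loupe standing upright in the middle of the dish at (345,365). Next is the far holder: I turn +2.16 rad on the way, which keeps joint 6 near the middle of its range.

arm_command --commands '[[8.5, [0.9, 3.1, 0], 0.14], [8.5, [0.9, 3.1, 0], 0.14], [8.5, [0.9, 3.1, 0], 0.14], [8.5, [0.9, 3.1, 0], 0.14], [8.5, [0.9, 3.1, 0], 0.14], [8.5, [0.9, 3.1, 0], 0.14], [8.5, [0.9, 3.1, 0], 0.14], [8.5, [0.9, 3.1, 0], 0.14], [8.5, [0.9, 3.1, 0], 0.14], [8.5, [0.9, 3.1, 0], 0.14], [8.5, [0.9, 3.1, 0], 0.14], [8.5, [0.9, 3.1, 0], 0.14]]'

```text
clock: 10.2
position: [0.6156, 0.0614, 0.1963]
ee_rot: [0.688, -0.688, -0.162, 0.162]
contact_force: [0.4, 0.3, -0.8]
width: 0.0851
```

arm_command --commands '[[8.5, [0.3, 0.8, -2], 0.14], [8.5, [0, 0, -2], 0.14], [8.5, [0, 0, -2], 0.14], [8.5, [0, 0, -2], 0.06], [8.5, [0, 0, 0], 0], [8.5, [0, 0, 0], 0], [8.5, [0, 0, 0], 0]]'

```text
clock: 10.9
position: [0.6195, 0.0679, 0.1176]
ee_rot: [-0.631, 0.632, 0.319, -0.318]
contact_force: [-0.5, 0.0, 0.5]
width: 0.0852
```

```bash
python3 -c "
from h import *
st([.62,.067,.021],53.5); snap('side','side6')
a=cv2.imread('pics/side6.png')[140:290,140:340]; cv2.imwrite('pics/c6.png',cv2.resize(a,(800,600),interpolation=2))"
```

```text
t 10.9 p [0.6195 0.0679 0.1176] jaw 53.6 down [ 0.002  0.    -1.   ] q6 -0.937 F [-0.5  0.   0.5] w 0.0852
shift cm [ 0.05 -0.09 -9.66]
turn rad -0.001 rows 0.008483826940923709
```

View pics/c6.png

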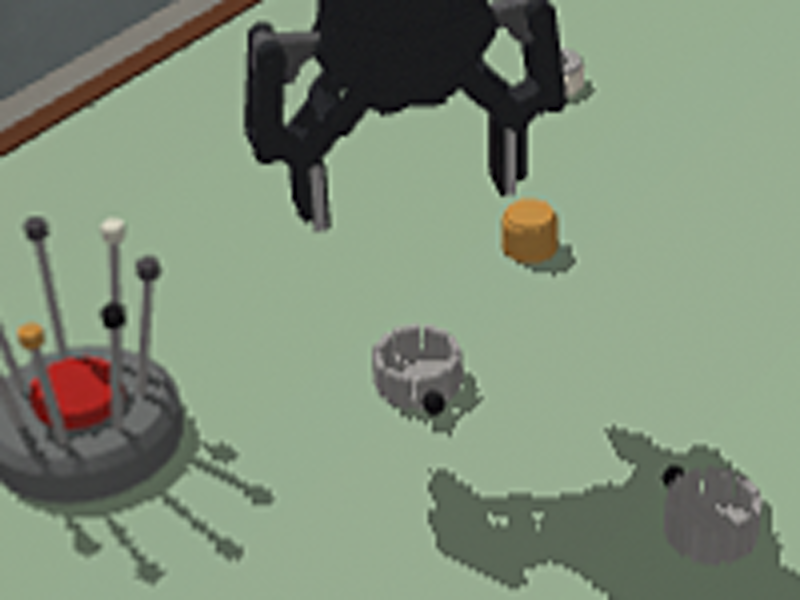

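The crop shows the far holder at (418,368) with its knob at (433,402), jaws squarely above it, and the stand well clear to the left.

arm_command --commands '[[8.5, [0, 0, -3], 0], [8.5, [0, 0, -3], 0], [8.5, [0, 0, -2], 0], [8.5, [0, 0, -1.0], 0], [8.5, [0, 0, -0.8], 0], [8.5, [0, 0, 0], 0], [7.0, [0, 0, 0], 0], [6.0, [0, 0, 0], 0], [5.2, [0, 0, 0], 0], [4.8, [0, 0, 0], 0]]' --grip_force 30

```text
clock: 11.95
position: [0.619, 0.068, 0.0189]
ee_rot: [-0.631, 0.631, 0.319, -0.319]
contact_force: [0.4, 0.3, 0.5]
width: 0.0478
```

arm_command --commands '[[4.4, [0, 0, 0], 0], [4.0, [0, 0, 0], 0], [4.0, [0, 0, 0], 0], [4.0, [0, 0, 0], 0], [4.0, [0, 0, 0], 0], [4.0, [0, 0, 0], 0]]'

```text
clock: 12.55
position: [0.619, 0.0681, 0.0189]
ee_rot: [-0.631, 0.631, 0.319, -0.319]
contact_force: [-0.6, 0.7, 5.1]
width: 0.0432
```

```bash
python3 -c "
from h import *
st(); snap('side','side7')
a=cv2.imread('pics/side7.png')[140:290,140:340]; cv2.imwrite('pics/c7.png',cv2.resize(a,(800,600),interpolation=2))"
```

```text
t 12.55 p [0.619  0.0681 0.0189] jaw 53.6 down [ 0.001  0.    -1.   ] q6 -0.938 F [-0.6  0.7  5.1] w 0.0432
```

View pics/c7.png

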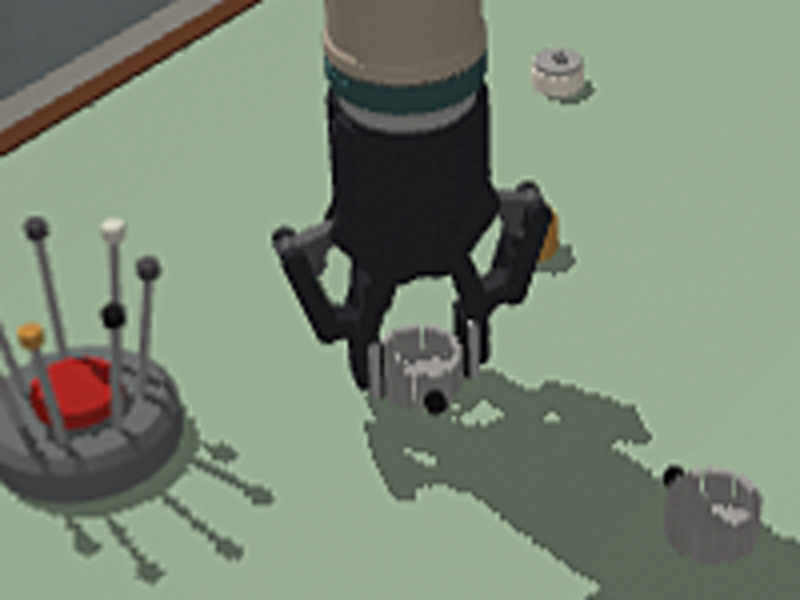

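Grip is seated: the measured width is 43 mm and the knob lies square between the jaws. I lift high and carry it to the tray's far slot.

arm_command --commands '[[4.0, [0, 0, 0.5], 0], [4.0, [0, 0, 1.5], 0], [4.0, [0, 0, 3], 0], [4.0, [0, 0, 3], 0], [4.0, [0, 0, 3], 0], [4.0, [-1, 0, 2], 0], [4.0, [-2, 1, 1], 0], [4.0, [-2, 2.5, 0], 0.05], [4.0, [-2, 2.5, 0], 0.05], [4.0, [-1.6, 2.5, 0], 0.05], [4.0, [0, 3, 0], 0.05], [4.0, [0, 3, 0], 0.05]]'

```text
clock: 13.8
position: [0.5315, 0.2137, 0.1581]
ee_rot: [0.586, -0.586, -0.395, 0.396]
contact_force: [1.0, 0.5, -1.1]
width: 0.0428
```

arm_command --commands '[[4.0, [0, 3, 0], 0.05], [4.0, [0, 3, 0], 0.05], [4.0, [0, 2.5, 0], 0.04], [4.0, [0, 1.2, 0], 0], [4.0, [0, 0.4, 0], 0], [4.0, [0, 0, 0], 0], [4.0, [0, 0, 0], 0]]'

```text
clock: 14.5
position: [0.5325, 0.3128, 0.1582]
ee_rot: [-0.557, 0.558, 0.435, -0.435]
contact_force: [-0.4, -0.1, -0.5]
width: 0.0435
```

```bash
python3 -c "
from h import *
st([.5326,.3149,.023],76); snap('side','side8'); snap('top','top8')"
```

```text
t 14.5 p [0.5325 0.3128 0.1582] jaw 75.9 down [-0.001 -0.001 -1.   ] q6 -0.906 F [-0.4 -0.1 -0.5] w 0.0435
shift cm [ 1.000e-02  2.100e-01 -1.352e+01]
turn rad 0.001 rows 0.009664077368192728
```

View pics/side8.png

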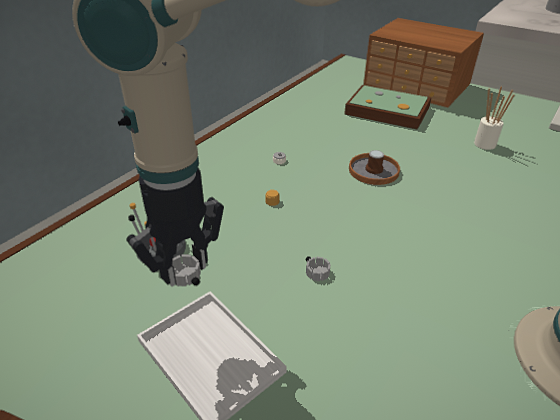

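The view shows the holder held level above the tray's far end at about (187,270). I lower it.

arm_command --commands '[[4.0, [0, 0.1, -3], 0], [4.0, [0, 0.1, -3], 0], [4.0, [0, 0, -3], 0], [4.0, [0, 0, -2], 0], [4.0, [0, 0, -1.3], 0], [4.0, [0, 0, -0.7], 0], [4.0, [0, 0, -0.2], 0], [4.0, [0, 0, 0], 0], [4.0, [0, 0, -0.1], 0], [4.0, [0, 0, 0], 0], [4.0, [0, 0, 0], 0]]'

```text
clock: 15.7
position: [0.5329, 0.3162, 0.026]
ee_rot: [-0.557, 0.557, 0.436, -0.435]
contact_force: [-0.4, -0.1, -0.5]
width: 0.0431
```

arm_command --commands '[[4.0, [0, 0, -0.1], 0], [4.0, [0, 0, 0], 0], [4.0, [0, 0, 0], 0]]'

```text
clock: 16.0
position: [0.5326, 0.316, 0.0243]
ee_rot: [0.557, -0.557, -0.435, 0.435]
contact_force: [-0.6, 0.0, -1.3]
width: 0.0432
```

arm_command --commands '[[4.0, [0, 0, -0.1], 0], [4.0, [0, 0, 0], 0], [4.0, [0, 0, 0], 0]]'

```text
clock: 16.3
position: [0.5326, 0.316, 0.0232]
ee_rot: [0.557, -0.557, -0.435, 0.435]
contact_force: [0.5, -0.3, 0.2]
width: 0.0432
```

arm_command --commands '[[4.0, [0, 0, -0.1], 0], [4.0, [0, 0, 0], 0], [4.0, [0, 0, 0], 0]]'

```text
clock: 16.6
position: [0.5327, 0.316, 0.0229]
ee_rot: [-0.557, 0.557, 0.435, -0.435]
contact_force: [-1.2, -0.8, 5.3]
width: 0.0433
```

Contact. I release and retreat towards the second holder.

arm_command --commands '[[4.6, [0, 0, 0], 0], [5.2, [0, 0, 0], 0], [6.0, [0, 0, 0], 0], [6.2, [0, 0, 0], 0], [6.2, [0, 0, 0], 0], [6.2, [0, 0, 1], 0], [6.2, [0, 0, 2], 0], [6.2, [0, 0, 3], 0], [7, [0, 0, 3], 0], [8.5, [-1, -3, 2], 0], [8.5, [-1, -3, 0], -0.03], [8.5, [-1, -3, 0], -0.03]]'

```text
clock: 17.8
position: [0.5029, 0.2255, 0.1341]
ee_rot: [-0.57, 0.571, 0.419, -0.417]
contact_force: [-0.4, -0.7, 0.5]
width: 0.0849
```

arm_command --commands '[[8.5, [-1, -3, 0], -0.03], [8.5, [-1, -3, 0], -0.03], [8.5, [-1, -3, 0], 0], [8.5, [-1, -3, 0], 0], [8.5, [-1, -2, 0], 0], [8.5, [-0.8, -1, 0], 0], [8.5, [0, 0, 0], 0], [8.5, [0, 0, 0], 0]]'

```text
clock: 18.6
position: [0.4452, 0.0765, 0.1328]
ee_rot: [-0.582, 0.583, 0.402, -0.4]
contact_force: [0.7, 0.3, 0.7]
width: 0.0853
```

```bash
python3 -c "
from h import *
st([.441,.0725,.019],68.5); snap('side','side9')"
```

```text
t 18.6 p [0.4452 0.0765 0.1328] jaw 69.1 down [ 0.002  0.001 -1.   ] q6 -1.191 F [0.7 0.3 0.7] w 0.0853
shift cm [ -0.42  -0.4  -11.38]
turn rad -0.01 rows 0.0670413153315607
```

View pics/side9.png

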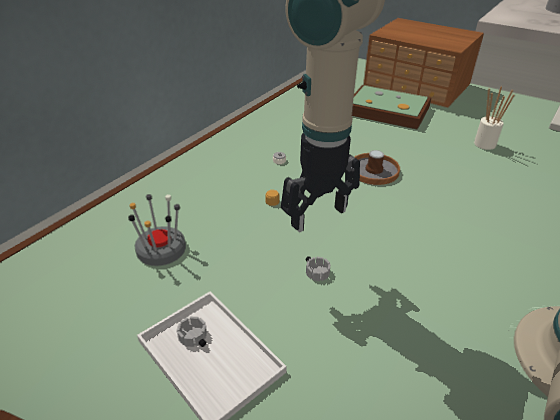

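The first holder sits flat, open side up, at the far end of the tray at (192,330). The second is at (318,268), below the jaws.

arm_command --commands '[[8.5, [-0.4, -0.4, -3], -0.01], [8.5, [0, 0, -3], 0], [8.5, [0, 0, -3], 0], [8.5, [0, 0, -1.5], 0], [8.5, [0, 0, -0.9], 0], [8.5, [0, 0, 0], 0], [7.0, [0, 0, 0], 0], [6.0, [0, 0, 0], 0], [5.2, [0, 0, 0], 0], [4.8, [0, 0, 0], 0]]' --grip_force 30

```text
clock: 19.65
position: [0.4411, 0.072, 0.019]
ee_rot: [-0.584, 0.585, 0.399, -0.398]
contact_force: [0.8, -0.5, 0.3]
width: 0.0481
```

arm_command --commands '[[4.4, [0, 0, 0], 0], [4.0, [0, 0, 0], 0], [4.0, [0, 0, 0], 0], [4.0, [0, 0, 0], 0], [4.0, [0, 0, 0], 0], [4.0, [0, 0, 0], 0]]'

```text
clock: 20.25
position: [0.441, 0.072, 0.019]
ee_rot: [-0.584, 0.585, 0.398, -0.398]
contact_force: [-1.3, 0.9, 6.0]
width: 0.0431
```

```bash
python3 -c "
from h import *
st(); snap('side','side10')
a=cv2.imread('pics/side10.png')[180:330,220:420]; cv2.imwrite('pics/c10.png',cv2.resize(a,(800,600),interpolation=2))"
```

```text
t 20.25 p [0.441 0.072 0.019] jaw 68.5 down [ 0.001  0.    -1.   ] q6 -1.19 F [-1.3  0.9  6. ] w 0.0431
```

View pics/c10.png

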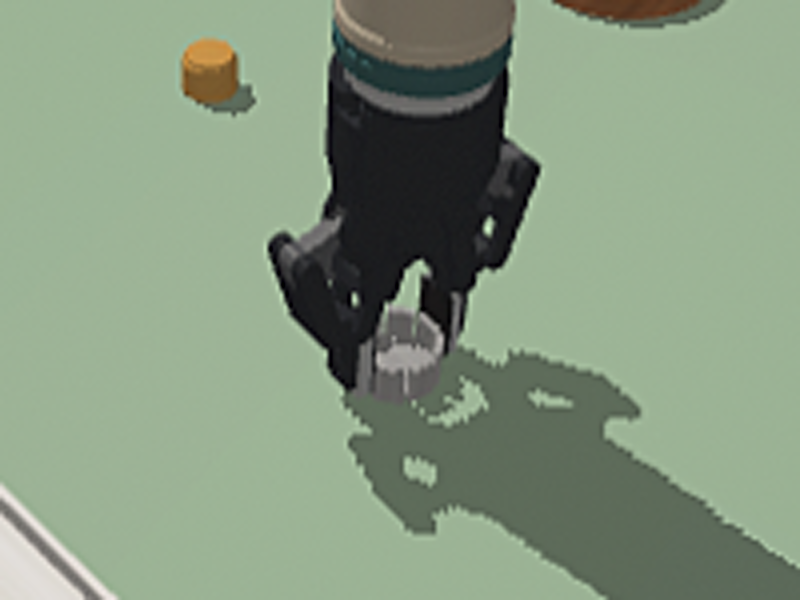

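The second holder is gripped (43 mm). I lift and carry it to the near slot.

arm_command --commands '[[4.0, [0, 0, 0.5], 0], [4.0, [0, 0, 1.5], 0], [4.0, [0, 0, 3], 0], [4.0, [0, 0, 3], 0], [4.0, [0, 1, 2], 0], [4.0, [0, 2, 0], 0.03], [4.0, [0, 3, 0], 0.05], [4.0, [0, 3, 0], 0.05], [4.0, [0, 3, 0], 0], [4.0, [0, 3, 0], 0], [4.0, [0, 3, 0], 0], [4.0, [0, 3, 0], 0]]'

```text
clock: 21.5
position: [0.4402, 0.283, 0.1183]
ee_rot: [0.557, -0.557, -0.435, 0.435]
contact_force: [0.5, -0.3, -0.6]
width: 0.0433
```

arm_command --commands '[[4.0, [0, 3, 0], 0], [4.0, [0, 1.6, 0], 0], [4.0, [0, 0.8, 0], 0], [4.0, [0, 0.2, 0], 0], [4.0, [0, 0, 0], 0], [4.0, [0, 0, 0], 0]]'

```text
clock: 22.1
position: [0.4405, 0.3368, 0.1183]
ee_rot: [-0.557, 0.558, 0.435, -0.435]
contact_force: [-0.6, -0.4, -0.8]
width: 0.0433
```

```bash
python3 -c "
from h import *
st([.4394,.3381,.023],76); snap('side','side11')"
```

```text
t 22.1 p [0.4405 0.3368 0.1183] jaw 75.9 down [-0.    -0.001 -1.   ] q6 -0.797 F [-0.6 -0.4 -0.8] w 0.0433
shift cm [-0.11  0.13 -9.53]
turn rad 0.001 rows 0.009096242055098257
```

View pics/side11.png

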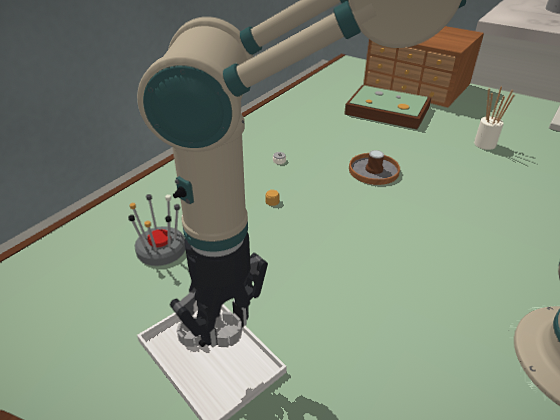

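The holder hangs level near (225,325), over the tray's near half and clear of the first. I lower it.

arm_command --commands '[[4.0, [-0.1, 0.1, -2], 0], [4.0, [0, 0, -2.5], 0], [4.0, [0, 0, -2.2], 0], [4.0, [0, 0, -1.3], 0], [4.0, [0, 0, -0.8], 0], [4.0, [0, 0, -0.4], 0], [4.0, [0, 0, 0], 0], [4.0, [0, 0, -0.1], 0], [4.0, [0, 0, 0], 0], [4.0, [0, 0, -0.1], 0], [4.0, [0, 0, 0], 0], [4.0, [0, 0, 0], 0]]'

```text
clock: 23.35
position: [0.4397, 0.3391, 0.0245]
ee_rot: [0.557, -0.557, -0.435, 0.435]
contact_force: [0.3, 0.5, -0.8]
width: 0.0432
```

arm_command --commands '[[4.0, [0, 0, -0.1], 0], [4.0, [0, 0, 0], 0], [4.0, [0, 0, 0], 0]]'

```text
clock: 23.65
position: [0.4396, 0.339, 0.0233]
ee_rot: [0.557, -0.557, -0.435, 0.435]
contact_force: [0.2, 0.0, -0.0]
width: 0.0429
```

arm_command --commands '[[4.0, [0, 0, -0.1], 0], [4.0, [0, 0, 0], 0], [4.0, [0, 0, 0], 0]]'

```text
clock: 23.95
position: [0.4397, 0.3391, 0.023]
ee_rot: [-0.557, 0.557, 0.435, -0.435]
contact_force: [-1.5, -1.5, 5.7]
width: 0.0432
```

arm_command --commands '[[4.6, [0, 0, 0], 0], [5.2, [0, 0, 0], 0], [6.0, [0, 0, 0], 0], [6.2, [0, 0, 0], 0], [6.2, [0, 0, 0], 0], [6.2, [0, 0, 1], 0], [6.2, [0, 0, 2], 0], [6.2, [0, 0, 3], 0], [7, [0, 0, 4], 0], [8.5, [0, -2, 3], 0], [8.5, [0, -4, 1], 0], [8.5, [0, -4, 0], 0]]'

```text
clock: 25.15
position: [0.4411, 0.2389, 0.1654]
ee_rot: [-0.556, 0.558, 0.438, -0.434]
contact_force: [1.0, -0.3, 0.4]
width: 0.085
```

arm_command --commands '[[8.5, [-0.5, -4, 0], 0], [8.5, [-0.5, -4, 0], 0], [8.5, [-0.5, -4, 0], 0], [8.5, [-0.5, -3, 0], 0], [8.5, [0, -2, 0], 0], [8.5, [0, -1, 0], 0], [8.5, [0, 0, 0], 0], [8.5, [0, 0, 0], 0]]'

```text
clock: 25.95
position: [0.4199, 0.0595, 0.1626]
ee_rot: [0.557, -0.557, -0.435, 0.435]
contact_force: [0.7, 0.2, -0.0]
width: 0.0851
```

Run:
```python
from h import *
st(); s=snap('side','side12'); d=snap('top','top12')
P=cloud(d); z=P[...,2]
for k,a in {'loupe':(.507,-.311),'hA':(.5326,.315),'hB':(.4394,.338),'block':(.639,-.062),'oil':(.727,-.214),'stand':(.716,.193)}.items():
    for n,D in(('top',d),('side',s)):
        Q=cloud(D); m=(np.hypot(Q[...,0]-a[0],Q[...,1]-a[1])<(.06 if k=='stand' else .032 if k!='loupe' else .05))&(Q[...,2]>(.019 if k!='loupe' else .03)); q=Q[m]
        print(k,n,((q.min(0)+q.max(0))/2).round(4),'top z',np.percentile(q[:,2],95).round(4),'ext',np.ptp(q,0).round(3))
a=cv2.imread('pics/top12.png')[200:350,30:230]; cv2.imwrite('pics/c12.png',cv2.resize(a,(800,600),interpolation=2))
```

```text
t 25.95 p [0.4199 0.0595 0.1626] jaw 76.0 down [ 0.001  0.001 -1.   ] q6 -1.35 F [ 0.7  0.2 -0. ] w 0.0851
loupe top [ 0.5066 -0.3127  0.0435] top z 0.0522 ext [0.035 0.036 0.027]
loupe side [ 0.5066 -0.3127  0.0412] top z 0.0509 ext [0.031 0.034 0.022]
hA top [0.5302 0.3139 0.0233] top z 0.026 ext [0.051 0.044 0.008]
hA side [0.5309 0.3161 0.0231] top z 0.025 ext [0.056 0.047 0.008]
hB top [0.4424 0.337  0.0232] top z 0.0256 ext [0.05  0.046 0.008]
hB side [0.4436 0.3395 0.0232] top z 0.0255 ext [0.052 0.047 0.008]
block top [ 0.6378 -0.0634  0.0232] top z 0.0264 ext [0.03  0.029 0.008]
block side [ 0.6401 -0.0596  0.023 ] top z 0.0259 ext [0.03  0.031 0.008]
oil top [ 0.7249 -0.2163  0.0229] top z 0.0249 ext [0.027 0.026 0.008]
oil side [ 0.728  -0.2151  0.0223] top z 0.0251 ext [0.028 0.023 0.007]
stand top [0.729  0.1924 0.0627] top z 0.1021 ext [0.092 0.095 0.087]
stand side [0.729  0.1955 0.0621] top z 0.1026 ext [0.092 0.095 0.086]
```

View pics/side12.png

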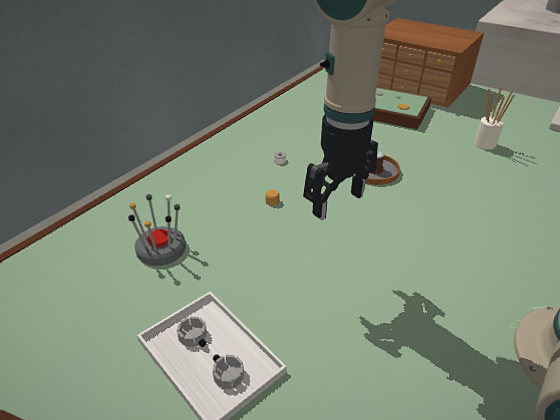

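View pics/c12.png

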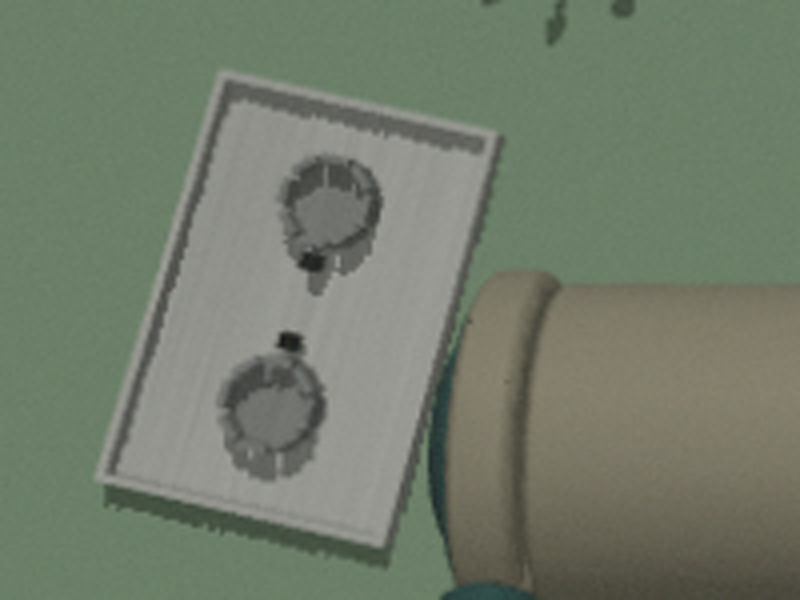

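Both holders lie flat, open side up, in the tray at crop (330,208) and (272,408). The loupe stands in the dish, and the block, cup and stand have not moved.

```bash
python3 -c "
from h import *
manip.sign_off()"
```

```text
the job is handed in; nothing more can be done
```

I sorted the bench and handed the job in at about 26 s, well under the 58 s limit. No verdict was reported.

- **Loupe:** I moved it first, with a 25 N grip. It was lowered into the dish until contact (about 2.6 N), then released. It stands upright about 2 mm from the dish centre, and its top reads 51–52 mm high. 49 mm is expected, and the cameras read about 2 mm high on the loupe before it was moved as well.
- **Holders:** Both were gripped across the pads at 30 N and lowered to contact (under 6 N). They lie flat and open side up, side by side along the tray, with their knobs facing inward and not touching. Their rims read 25–26 mm high, against an expected 24 mm.
- **Left alone:** The block, oil cup and stand measure where they were, to within a few millimetres of camera noise. My last reading of the stand's centre differs by about 13 mm. I measured it with a different mask that time, and it sits at the same place in the side pictures.

No other check failed or disagreed. The arm ended clear of everything, with the gripper open.

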